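# Zero the inlay mill and set its grind

## Robot

A 7-joint arm with a two-finger parallel gripper is mounted at the origin on the work surface. World frame = base frame: x ahead of the robot, y to its left, z up, the work surface at z = 0. Lengths are in m, angles in rad, forces in N, time in s.
With the tool pointing down it reaches from about 0.425 to 0.825 m from the base axis. Payload 3.6 kg.
Tool frame: the origin (TCP) lies at the very end of the fingers, on their centre line; the grasp point (between the pads) lies 19 mm behind it; z points along the fingers, y is the direction in which the jaws open and shut (so a half turn about z gives the same grasp; the last joint's range is limited). The gripper opens to 93 mm and grips with 3 to 60 N. Pads are 15 mm wide; open, the fingers measure 128 mm over their backs; the gripper's body (75 mm by 188 mm) begins 65 mm behind the grasp point.
Start: joints at [1.139, 0.615, -0.013, 1.423, 0.008, 1.103, -0.04], TCP at [0.256, -0.597, 0.219] pointing down, gripper open.
Joint ranges: [-3.12, 3.12], [-0.3, 2.06], [-1.34, 1.32], [0.26, 2.42], [-1.36, 4.5], [0.01, 1.98], [-2.84, 2.84]. Speed limits (rad/s): [2.79, 2.79, 3.14, 3.14, 3.14, 3.14, 3.14].

## Interface

Orientations are given as a unit quaternion [x, y, z, w].
In Python, from cell import bot gives the robot as it stands.
- The arm moves only by the tool apply_moves, never from a script. Its argument "moves" is a list of rows, each a list of 5 numbers: the finger opening in cm, from 0 to 9.3, then the shift along the tool's x, y, z in cm, then the turn about the tool's z in degrees. A call has exactly 8 rows; each row is the pose to reach, as a shift and turn from the pose measured when the call began, along the tool's axes at that moment; what a row does not reach only later rows make up. A row lasts 1/10 s, in which the tool goes at most 50 mm and 8.59 degrees, less where a joint would pass 70% of its speed; a pose out of reach is approached as far as the arm can. A call with a gripper value outside its range is refused whole. The fingers move at their own pace and stop on an object; "squeeze" is the grip in N (left out, the last holds). Time passes only in rows, so rows that repeat a pose let the fingers close, or fill a call up. It gives the time, the measured TCP pose, the force and the opening at its end, in the units of the state.
- bot.observe(): the state, without advancing time (a new reading comes with each control period).
- bot.snapshot(name): name is "scene" or "top" or "wrist"; returns the picture (384x512x3 uint8, red, green, blue); there is no depth.
- bot.camera_params(name): a dict with "vertical_fov" (degrees; the focal length in pixels is half the picture's height over the tangent of half this angle, whatever the lens; pixels are square), "cx", "cy" (the principal point, pixels), "eye" and "attitude" of the camera in the world. Camera axes: x right, y down, z forward; pixel columns grow to the right and rows downward; lengths in m; the calibration is good to about 2 mm. A picture is of the moment at which its call begins: read the wrist's pose just before it. camera_params takes no time and is no camera call; for the wrist camera it gives the pose at the moment of the call.
- bot.hand_in(): hands the job in, once; it reports no verdict.
The state is a dict: "time": time; "joints": joint angles; "dq": joint speeds; "joint_torque": joint torques, N m; "tool_pos": TCP position; "ee_rot": TCP orientation; "force": force on the tool from outside, world axes, zero at the start; "torque": the same for the moment, N m; "gripper_width": finger opening in m.
Only numpy, scipy, OpenCV 4.12 (cv2) and the standard library are available. Lean on these libraries where they do the work, as an engineer would, in place of code of your own. Each camera call takes 0.05 s, during which the arm holds its last target.

## Task

Set the grind on the bench mill before the next batch of shell inlay is crushed: turn its adjusting ring clockwise (seen from above), feeling for the burrs, until they just touch, without forcing them together, then back it off four clicks from there and let go, leaving it resting in that click. Leave the cup under the outlet and the things on the counter where they are.

Things in the scene. Friction and masses are not known exactly. Their poses are not given: they have to be found in the camera images.
- ring_center (a point): Centre of the adjusting ring: knurled bare metal, 54 mm across, 26 mm tall, axis upright, funnel mouth, on top of the mill's head. Point on the axis, half-way up, 189 mm above the counter. Turns on the spot, does not rise or sink. Grip it across its diameter from above, at any yaw. Its x axis turns with it, towards the dark index line on the rim; given while held too.
- ring_index (a point): Index line on the ring's top edge, 25 mm out from its axis. 24 clicks a turn (15 degrees each); leaving a click takes 0.1 to 0.15 N m, then the ring falls into the next. Clockwise from above closes the burrs. The ring starts 2 to 5 clicks short of touching; where the burrs touch differs by up to 46 degrees either way from mill to mill and shows nowhere: it can only be felt.
- burrs (a point): The burrs, out of sight in the head on the ring's axis. They begin to touch 2 degrees clockwise past a click (the zero click); then the resistance does not fall away but climbs 0.1 N m a degree (6 N m/rad). A touch counts from 0.12 N m between them for 0.1 s (0.25 to 0.4 felt at the ring is sound); over 0.54 damages them. Let go, the ring springs back to the zero click. Fourth click: 60 degrees back.
- mill_deck (a point): Centre of the flat deck on the mill's head, 160 mm above the counter, on the ring's axis, 29 mm below the ring's centre and 16 mm below its lower edge: room for fingertips. The deck is 84 mm across with 24 flat scale ticks; on the mill only the ring and the 43 mm wide neck under it stand above the deck. A grip of 20 to 30 N turns the ring without slipping.
- mill: Bench burr mill, white, fixed to the counter: black foot plate 190 x 120 mm, motor column at the back (as high as the deck), round head 84 mm across. Origin on the counter under the ring's axis; x points to the motor column, -x to the outlet chute, z up.
- mixing_cup: Grey-white silicone mixing cup, 56 mm across the rim, 50 mm tall, standing on the foot plate (16 mm above the counter) under the outlet. Origin at the centre of its underside. Leave it.
- display_cube: Clear acrylic display cube, 60 mm, with a resin ring in it, on the counter on the mill's +y side. Origin at the centre of its underside. Leave it.
- dental_pick: Double-ended stainless dental pick, 160 mm long, 7 mm thick, lying along its x axis on the counter on the mill's -y side. Origin under its middle. Leave it.
Not all that is in view belongs to the job. What is shaped like the mill but blue is not meant.

How it is judged:
On the way:
1. the ring has been turned clockwise until the burrs touch (0.12 N m between them; joint burr is how far the burr is wound back, 6 N m/rad) (value of joint burr below -0.02 rad), for 0.1 s.
At the end, for the whole second after the job is handed in: The burrs have touched, and the ring, let go and at rest, sits in the fourth click counter-clockwise from the zero click, within 0.4 click (6 degrees; joint adjusting_ring is its angle from the zero click); cup, display cube and dental pick within 15 mm of their places (value of joint adjusting_ring between 0.942 and 1.152 rad and velocity of joint adjusting_ring between -0.05 and 0.05 rad/s and distance of each of mixing_cup, display_cube, dental_pick from where it was at the start of the episode below 0.015 m).
It fails at once if the burrs are forced together (more than 0.54 N m between them) (value of joint burr below -0.09 rad).
It fails at once if the cup, the display cube or the dental pick is shifted more than 15 mm (distance of any of mixing_cup, display_cube, dental_pick from where it was at the start of the episode above 0.015 m).
It also fails if it takes over 51 s, if anything falls off the work surface, if the arm or the gripper's body presses on something with over 40 N, if the wrist force passes 120 N, or if a joint passes its speed limit or range.

## Working session

There is one attempt and no reset: what is moved stays moved. The work goes in short steps, Python scripts to look and compute and a tool call to move; the robot and the scene stay as the last step left them, time stands still between calls to the robot, and variables do not carry over. Pictures are saved under pics/ and viewed, and the job is handed in when it is done.

Besides the shell and the picture viewer there is one more tool, called after ">>>" by a JSON object that holds its "op" and its "data", one argument or row to a line. apply_moves: Moves the arm, as the interface text tells. Its arguments: {"type":"object","properties":{"moves":{"type":"array"},"squeeze":{"type":"number"}},"required":["moves"]}

```bash
ls; mkdir -p pics; python3 - <<'E'
from cell import bot
import cv2
print(bot.observe())
for n in ("scene","top"):
    p=bot.camera_params(n);print(n,p)
    cv2.imwrite(f"pics/{n}0.png",bot.snapshot(n)[:,:,::-1])
E
```

```text
pics
{'time': 0.0, 'joints': array([ 1.13951553,  0.615909  , -0.01260983,  1.42490591,  0.00814167,
        1.10342518, -0.04038185]), 'dq': array([-0.00051292,  0.00011652, -0.00113067, -0.00074967,  0.00048723,
        0.00090245, -0.00016869]), 'joint_torque': array([-2.21669525e-04, -4.58941734e+01,  2.08452987e-01, -1.65746659e+01,
       -6.12208201e-02,  2.03884032e-02,  2.43898894e-04]), 'tool_pos': array([ 0.25565668, -0.59673329,  0.21748555]), 'ee_rot': array([ 9.79578183e-01,  2.01059440e-01, -2.99715555e-04, -1.26322985e-03]), 'force': array([ 0.06829778, -0.74849829, -0.37910942]), 'torque': array([-0.03406992, -0.01371104, -0.02171088]), 'gripper_width': 0.09287566072103602}
scene {'vertical_fov': 46.95444273843303, 'cx': 253.6323590005022, 'cy': 193.4587375713364, 'eye': array([ 1.12856945, -0.7060969 ,  0.87644321]), 'attitude': array([ 0.85083611,  0.31225543, -0.1498221 , -0.3951301 ])}
top {'vertical_fov': 52.84613365864645, 'cx': 256.28194074763877, 'cy': 191.2998188851961, 'eye': array([ 0.44403863, -0.01381624,  1.16632797]), 'attitude': array([ 0.70728204, -0.70550319,  0.03358305, -0.02982532])}
```

View pics/scene0.png

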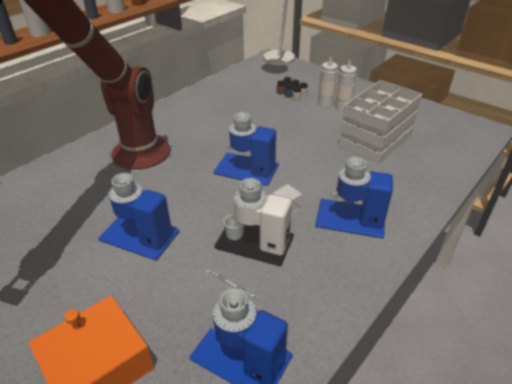

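View pics/top0.png

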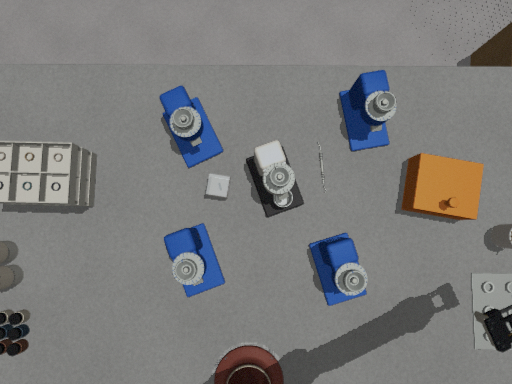

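The white mill stands mid-picture. Its ring is at about (279,177) in the top view and (251,188) in the scene view. I'll zoom in to measure it.

```bash
cat > h.py <<'E'
import numpy as np
from scipy.spatial.transform import Rotation as R
def f(p): return 192/np.tan(np.radians(p['vertical_fov'])/2)
def ray(p,u,v):
    d=R.from_quat(p['attitude']).apply([(u-p['cx'])/f(p),(v-p['cy'])/f(p),1]); return d
def atz(p,u,v,z):
    d=ray(p,u,v); e=np.array(p['eye']); return e+d*(z-e[2])/d[2]
def proj(p,X):
    c=R.from_quat(p['attitude']).inv().apply(np.array(X)-p['eye']); return c[:2]/c[2]*f(p)+[p['cx'],p['cy']]
E
python3 - <<'E'
import cv2
from h import *
from cell import bot
a=cv2.imread("pics/top0.png")[130:230,200:340]
b=cv2.imread("pics/scene0.png")[160:270,200:310]
cv2.imwrite("pics/tz.png",cv2.resize(a,None,fx=5.7,fy=5.7,interpolation=cv2.INTER_CUBIC))
cv2.imwrite("pics/sz.png",cv2.resize(b,None,fx=5.4,fy=5.4,interpolation=cv2.INTER_CUBIC))
p=bot.camera_params("top");print(atz(p,279,177,.202)); q=bot.camera_params("scene");print(atz(q,251,186,.202))
E
```

```text
[ 0.56704911 -0.07590208  0.202     ]
[ 0.57905417 -0.08156923  0.202     ]
```

View pics/tz.png

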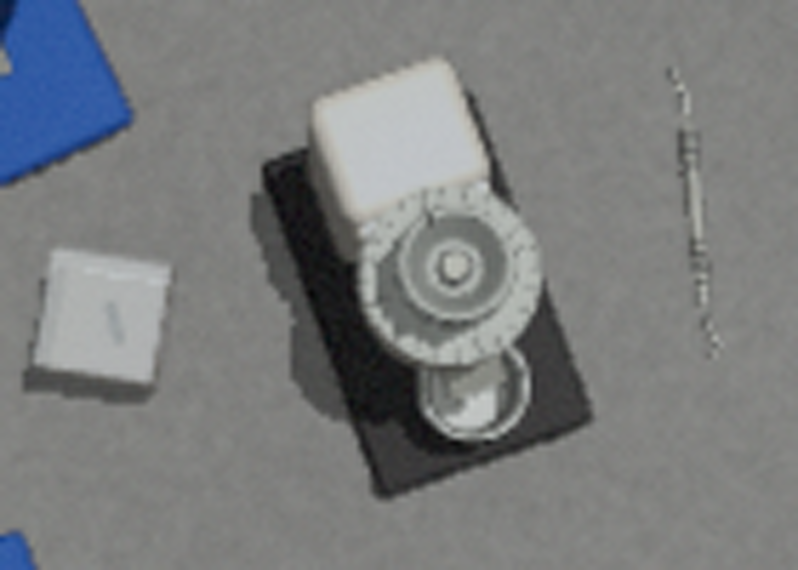

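View pics/sz.png

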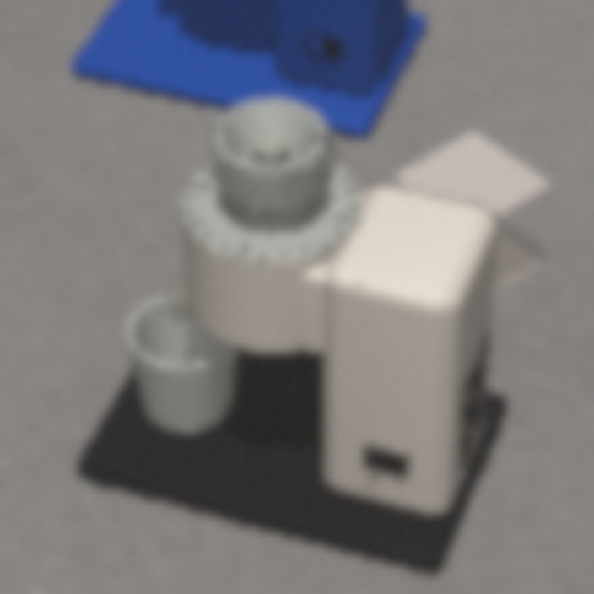

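The top view puts the ring near (0.568, -0.078), and the scene view differs by about 1 cm. I'll move above it, raised clear of the mills, and refine with the wrist camera.

>>> {"op": "apply_moves", "data": {
  "moves": [
    [9.3, 0.5, -0.3, -4.5, 0],
    [9.3, 3.5, -2.5, -7, 0],
    [9.3, 7.4, -5.3, -8, 0],
    [9.3, 11.3, -8.1, -8, 0],
    [9.3, 15.2, -10.9, -8, 0],
    [9.3, 19.1, -13.7, -8, 0],
    [9.3, 23, -16.5, -8, 0],
    [9.3, 26.9, -19.3, -8, 0]
  ]
}}

```text
time: 0.9
tool_pos: [0.4275, -0.3117, 0.2978]
ee_rot: [0.98, 0.201, -0.0, -0.001]
force: [0.9, -0.8, -0.8]
gripper_width: 0.0928
```

>>> {"op": "apply_moves", "data": {
  "moves": [
    [9.3, 3.9, -2.8, 0, -8],
    [9.3, 7.8, -5.6, 0, -16],
    [9.3, 11.7, -8.4, 0, -24],
    [9.3, 15.6, -11.2, 0, -32],
    [9.3, 19.5, -14, 0, -40],
    [9.3, 22.1, -15.9, 0, -48],
    [9.3, 22.1, -15.9, 0, -56],
    [9.3, 22.1, -15.9, 0, -60]
  ]
}}

```text
time: 1.7
tool_pos: [0.5681, -0.0767, 0.2973]
ee_rot: [0.745, 0.667, -0.0, -0.002]
force: [0.6, -0.1, 0.0]
gripper_width: 0.093
```

```bash
python3 - <<'E'
from cell import bot
import cv2
from h import *
o=bot.observe();print(o)
p=bot.camera_params("wrist");print(p)
im=bot.snapshot("wrist")[:,:,::-1]
print(proj(p,[.568,-.078,.202]))
cv2.imwrite("pics/w0.png",cv2.resize(im,None,fx=1.5,fy=1.5))
cv2.imwrite("pics/w0r.png",im)
print(R.from_quat(o['ee_rot']).as_matrix())
E
```

```text
{'time': 1.7, 'joints': array([ 0.3481993 ,  0.4529071 , -0.39247226,  1.51868173,  0.17652892,
        1.20858754, -0.18317776]), 'dq': array([ 0.12478009,  0.01223988, -0.13612047,  0.00551188,  0.07855222,
        0.01310369,  0.58360229]), 'joint_torque': array([-1.81496032e+00, -3.83706129e+01, -3.53951253e+00, -1.71594322e+01,
       -2.34440351e-01, -2.87678459e-02, -2.22425759e-01]), 'tool_pos': array([ 0.56808082, -0.07674752,  0.29733486]), 'ee_rot': array([ 7.45382834e-01,  6.66633093e-01, -6.32926755e-05, -2.17865551e-03]), 'force': array([ 0.60147333, -0.10785031,  0.03710782]), 'torque': array([-0.08516266, -0.04097138,  0.03673954]), 'gripper_width': 0.09297217902755801}
{'vertical_fov': 59.16616666366496, 'cx': 261.1873954881318, 'cy': 193.71667734814932, 'eye': array([ 0.57821392, -0.00289317,  0.46433027]), 'attitude': array([ 0.98929706, -0.05473927, -0.0092866 ,  0.13493958])}
[260.09319734 197.05578971]
[[ 0.11120063  0.99379345 -0.00299908]
 [ 0.993794   -0.11119115  0.00316348]
 [ 0.00281037 -0.00333225 -0.9999905 ]]
```

View pics/w0.png

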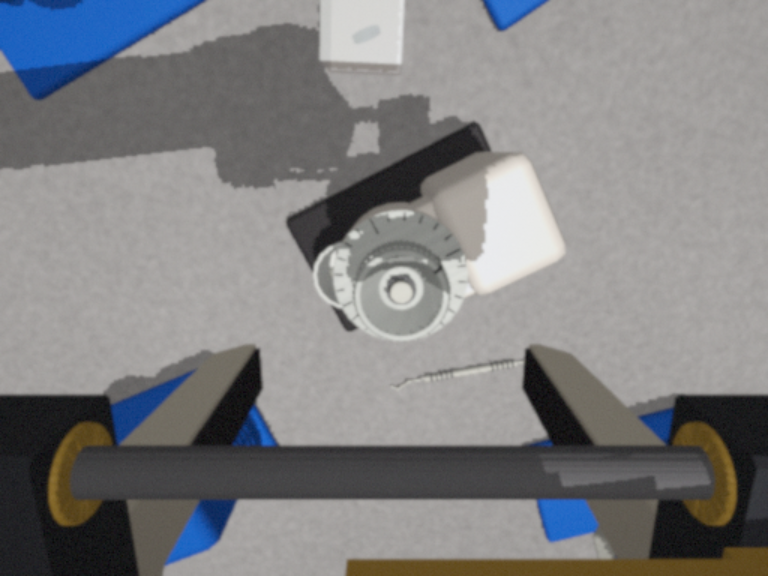

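```bash
python3 - <<'E'
from cell import bot
import cv2
from h import *
p=bot.camera_params("wrist")
im=bot.snapshot("wrist")[:,:,::-1]; cv2.imwrite("pics/w1r.png",im)
print(bot.observe()['tool_pos'])
import json
json.dump({k:np.array(v).tolist() for k,v in p.items()},open('w1.json','w'))
cr=im[130:240,200:330]
z=cv2.resize(cr,None,fx=5,fy=5,interpolation=cv2.INTER_CUBIC)
cv2.imwrite("pics/w1z.png",z)
for u,v in [(268,194)]: print(atz(p,u,v,.202))
E
```

```text
[ 0.56769886 -0.07835618  0.2974192 ]
[ 0.57431677 -0.07726658  0.202     ]
```

View pics/w1z.png

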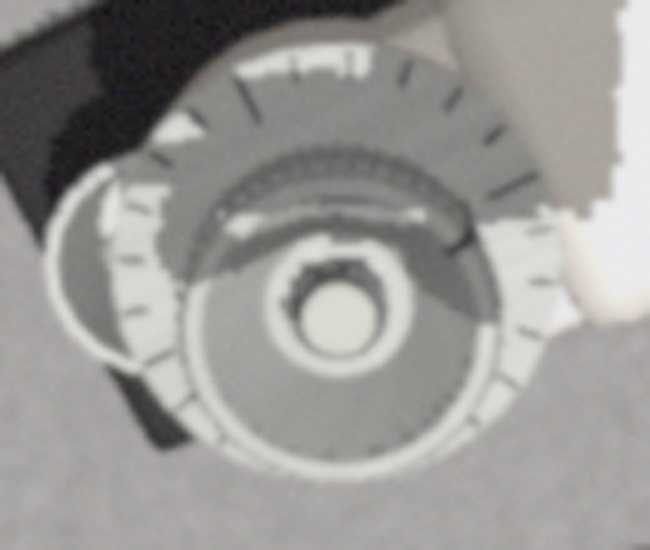

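```bash
python3 - <<'E'
from cell import bot
import cv2,json
from h import *
w={k:np.array(v) for k,v in json.load(open('w1.json')).items()}
t=bot.camera_params("top"); s=bot.camera_params("scene")
out=[]
for nm,p,f_,c in (("w",w,"w1r",(195,125,145)),("t",t,"top0",(235,135,90)),("s",s,"scene0",(205,160,90))):
    im=cv2.imread(f"pics/{f_}.png"); x,y,n=c; k=400/n
    z=cv2.resize(im[y:y+n,x:x+n],(400,400),interpolation=cv2.INTER_CUBIC)
    for C,col in (((.5743,-.0775),(0,0,255)),((.570,-.078),(0,255,0))):
        for r,h in ((.027,.202),(.042,.160)):
            pts=[((proj(p,[C[0]+r*np.cos(a),C[1]+r*np.sin(a),h])-[x,y]+.5)*k) for a in np.linspace(0,6.3,90)]
            cv2.polylines(z,[np.array(pts).astype(int)],True,col,1)
    out.append(z)
cv2.imwrite("pics/ov1.png",cv2.resize(np.hstack(out[:2]),None,fx=1,fy=1)); cv2.imwrite("pics/ov2.png",cv2.resize(out[2],(600,600)))
E
```

```text
(no output)
```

View pics/ov1.png

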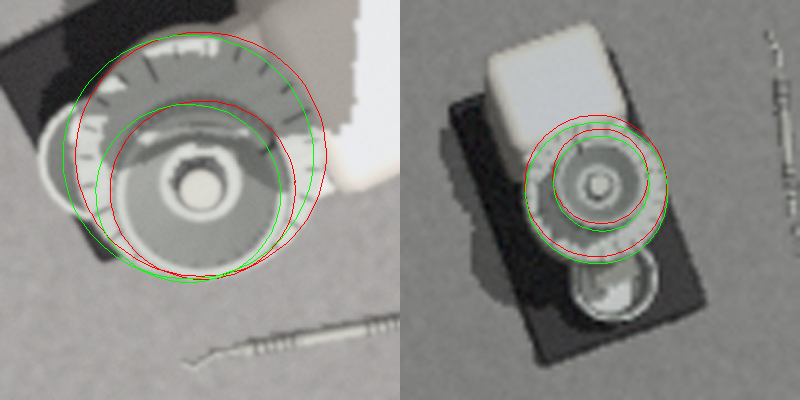

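View pics/ov2.png

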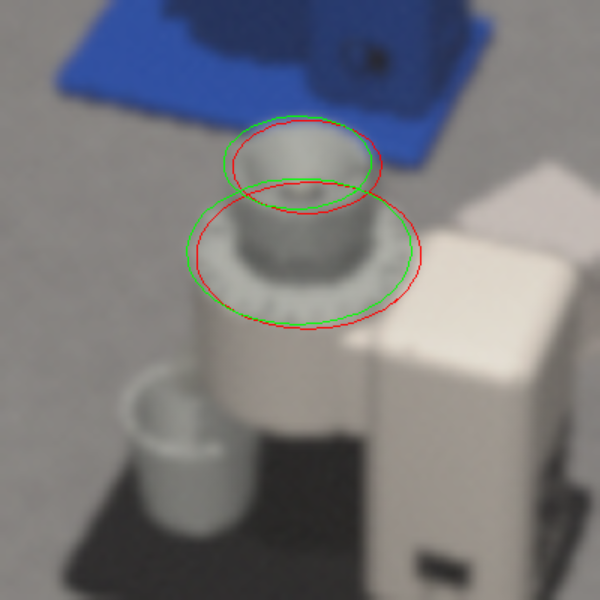

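The wrist overlay gives x≈0.5745, the top view 0.570 and the scene view about 0.573, so I'll take (0.5725, -0.0785). The jaws open along x with 19 mm of clearance per side, which covers that spread. Descending so the TCP reaches z≈0.171.

>>> {"op": "apply_moves", "data": {
  "moves": [
    [9.3, 0, 0.5, 2, 0],
    [9.3, 0, 0.5, 4.5, 0],
    [9.3, 0, 0.5, 7, 0],
    [9.3, 0, 0.5, 9.5, 0],
    [9.3, 0, 0.5, 11.5, 0],
    [9.3, 0, 0.5, 12.6, 0],
    [9.3, 0, 0.5, 12.6, 0],
    [9.3, 0, 0.5, 12.6, 0]
  ]
}}

```text
time: 2.6
tool_pos: [0.5728, -0.0787, 0.172]
ee_rot: [0.748, 0.664, 0.0, -0.002]
force: [0.1, -0.5, 0.9]
gripper_width: 0.0931
```

```bash
cat > st.py <<'E'
from cell import bot
from h import *
o=bot.observe(); r=R.from_quat(o['ee_rot']); x=r.apply([1,0,0])
print("t",round(o['time'],2),"pos",o['tool_pos'].round(4),"yaw",round(np.degrees(np.arctan2(x[1],x[0])),2),"F",o['force'].round(2),"T",o['torque'].round(3),"w",round(o['gripper_width'],4),"j7",o['joints'][6].round(3),o['joint_torque'][6].round(3))
E
python3 st.py
```

```text
t 2.6 pos [ 0.5728 -0.0787  0.172 ] yaw 83.16 F [ 0.15 -0.5   0.93] T [ 0.014 -0.089  0.018] w 0.0931 j7 -0.244 -0.003
```

>>> {"op": "apply_moves", "data": {
  "moves": [
    [5.4, 0, 0, 0, 0],
    [5, 0, 0, 0, 0],
    [4.5, 0, 0, 0, 0],
    [4.5, 0, 0, 0, 0],
    [4.5, 0, 0, 0, 0],
    [4.5, 0, 0, 0, 0],
    [4.5, 0, 0, 0, 0],
    [4.5, 0, 0, 0, 0]
  ],
  "squeeze": 8
}}

```text
time: 3.4
tool_pos: [0.5725, -0.0787, 0.1721]
ee_rot: [0.748, 0.664, -0.0, -0.002]
force: [-1.3, 0.1, 1.9]
gripper_width: 0.0539
```

```bash
python3 st.py
```

```text
t 3.4 pos [ 0.5725 -0.0787  0.1721] yaw 83.16 F [-1.33  0.1   1.92] T [-0.006  0.256  0.026] w 0.0539 j7 -0.244 0.002
```

>>> {"op": "apply_moves", "data": {
  "moves": [
    [4.5, 0, 0, 0, 0],
    [4.5, 0, 0, 0, 0],
    [4.5, 0, 0, 0, 0],
    [4.5, 0, 0, 0, 0],
    [4.5, 0, 0, 0, 0],
    [4.5, 0, 0, 0, 0],
    [4.5, 0, 0, 0, 0],
    [4.5, 0, 0, 0, 0]
  ],
  "squeeze": 26
}}

```text
time: 4.2
tool_pos: [0.5725, -0.0787, 0.1721]
ee_rot: [0.748, 0.664, -0.0, -0.002]
force: [-0.4, -0.7, 1.2]
gripper_width: 0.0538
```

```bash
python3 st.py; python3 st.py
```

```text
t 4.2 pos [ 0.5725 -0.0787  0.1721] yaw 83.16 F [-0.39 -0.7   1.24] T [ 0.006  0.084 -0.002] w 0.0538 j7 -0.244 0.001
t 4.2 pos [ 0.5725 -0.0787  0.1721] yaw 83.16 F [-0.39 -0.7   1.24] T [ 0.006  0.084 -0.002] w 0.0538 j7 -0.244 0.001
```

Gripped: width 53.8 mm, Tz about 0. First I'll take a reference reading 5° clockwise, which is safe since the burrs are at least two clicks away.

>>> {"op": "apply_moves", "data": {
  "moves": [
    [4.5, 0, 0, 0, 1],
    [4.5, 0, 0, 0, 2],
    [4.5, 0, 0, 0, 3],
    [4.5, 0, 0, 0, 4],
    [4.5, 0, 0, 0, 5],
    [4.5, 0, 0, 0, 5],
    [4.5, 0, 0, 0, 5],
    [4.5, 0, 0, 0, 5]
  ]
}}

```text
time: 5.0
tool_pos: [0.5725, -0.0787, 0.1721]
ee_rot: [0.776, 0.63, -0.0, -0.002]
force: [-1.0, -0.2, 1.1]
gripper_width: 0.0535
```

```bash
python3 st.py
```

```text
t 5.0 pos [ 0.5725 -0.0787  0.1721] yaw 78.15 F [-1.02 -0.19  1.07] T [ 0.004  0.131 -0.006] w 0.0535 j7 -0.316 -0.006
```

>>> {"op": "apply_moves", "data": {
  "moves": [
    [4.5, 0, 0, 0, 1],
    [4.5, 0, 0, 0, 2],
    [4.5, 0, 0, 0, 3],
    [4.5, 0, 0, 0, 3],
    [4.5, 0, 0, 0, 3],
    [4.5, 0, 0, 0, 3],
    [4.5, 0, 0, 0, 3],
    [4.5, 0, 0, 0, 3]
  ]
}}

```text
time: 5.8
tool_pos: [0.5724, -0.0787, 0.1721]
ee_rot: [0.793, 0.61, -0.0, -0.002]
force: [-1.6, -0.4, 1.8]
gripper_width: 0.0532
```

```bash
python3 st.py;python3 - <<'E'
from cell import bot
import cv2
im=bot.snapshot("wrist")[:,:,::-1]
cv2.imwrite("pics/w2.png",cv2.resize(im,None,fx=1.5,fy=1.5))
E
```

```text
t 5.8 pos [ 0.5724 -0.0787  0.1721] yaw 75.15 F [-1.58 -0.36  1.81] T [-0.044  0.146 -0.05 ] w 0.0532 j7 -0.359 0.026
```

View pics/w2.png

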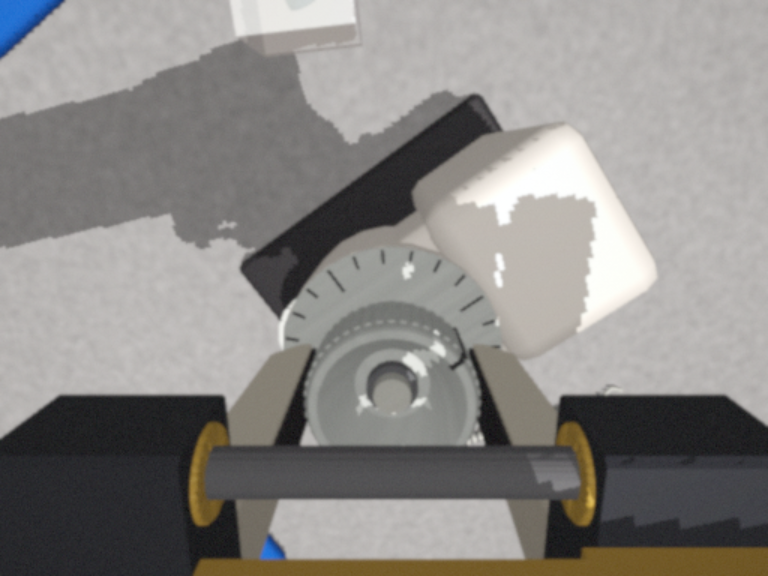

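```bash
python3 - <<'E'
from cell import bot
import cv2,json
from h import *
w={k:np.array(v) for k,v in json.load(open('w1.json')).items()}
p=bot.camera_params("wrist"); im=bot.snapshot("wrist")[:,:,::-1]; cv2.imwrite("pics/w3r.png",im)
C=np.array([.5725,-.0785])
for n,q,f_ in (("a",w,"w1r"),("b",p,"w3r")):
    I=cv2.imread(f"pics/{f_}.png"); 
    # unwarp ring annulus top edge: angle vs radius
    A=np.radians(np.arange(-60,160,.5)); rr=np.arange(.018,.032,.0002)
    m=np.array([[proj(q,[C[0]+r*np.cos(a),C[1]+r*np.sin(a),.202]) for a in A] for r in rr]).astype(np.float32)
    U=cv2.remap(I,m,None,cv2.INTER_LINEAR)
    cv2.imwrite(f"pics/un_{n}.png",cv2.resize(U,(790,280)))
a=cv2.imread("pics/un_a.png");b=cv2.imread("pics/un_b.png");cv2.imwrite("pics/un.png",np.vstack([a,b]))
E
```

```text
(no output)
```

View pics/un.png

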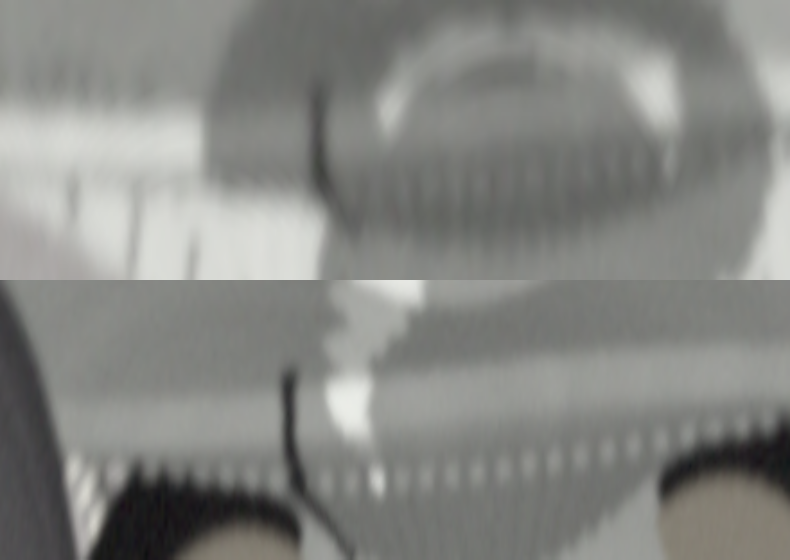

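>>> {"op": "apply_moves", "data": {
  "moves": [
    [4.5, 0, 0, 0, 2],
    [4.5, 0, 0, 0, 4],
    [4.5, 0, 0, 0, 6],
    [4.5, 0, 0, 0, 8],
    [4.5, 0, 0, 0, 10],
    [4.5, 0, 0, 0, 10],
    [4.5, 0, 0, 0, 10],
    [4.5, 0, 0, 0, 10]
  ]
}}

```text
time: 6.7
tool_pos: [0.5724, -0.0787, 0.1721]
ee_rot: [0.843, 0.538, -0.0, -0.002]
force: [-1.2, -0.3, 1.1]
gripper_width: 0.0535
```

```bash
python3 st.py
```

```text
t 6.7 pos [ 0.5724 -0.0787  0.1721] yaw 65.15 F [-1.18 -0.32  1.09] T [-0.082  0.16   0.087] w 0.0535 j7 -0.503 -0.026
```

At 3° past the next click, Tz is +0.087, so that's the detent alone. Next check point is 4° past the second click (+34° in total).

>>> {"op": "apply_moves", "data": {
  "moves": [
    [4.5, 0, 0, 0, 3],
    [4.5, 0, 0, 0, 6],
    [4.5, 0, 0, 0, 9],
    [4.5, 0, 0, 0, 12],
    [4.5, 0, 0, 0, 14.5],
    [4.5, 0, 0, 0, 16],
    [4.5, 0, 0, 0, 16],
    [4.5, 0, 0, 0, 16]
  ]
}}

```text
time: 7.5
tool_pos: [0.5724, -0.0787, 0.1721]
ee_rot: [0.909, 0.416, -0.001, -0.002]
force: [-1.2, -0.8, 2.0]
gripper_width: 0.0532
```

```bash
python3 st.py
```

```text
t 7.5 pos [ 0.5724 -0.0787  0.1721] yaw 49.17 F [-1.22 -0.82  1.97] T [-0.061  0.201  0.094] w 0.0532 j7 -0.733 -0.024
```

```bash
cat > idx.py <<'E'
import sys,cv2
from cell import bot
from h import *
q=bot.camera_params("wrist"); I=bot.snapshot("wrist")[:,:,::-1]
C=np.array([.5725,-.0785])
A=np.radians(np.arange(-180,180,.5)); rr=np.arange(.0225,.0262,.0002)
m=np.array([[proj(q,[C[0]+r*np.cos(a),C[1]+r*np.sin(a),.202]) for a in A] for r in rr]).astype(np.float32)
U=cv2.remap(I,m,None,cv2.INTER_LINEAR)
cv2.imwrite(f"pics/{sys.argv[1]}_u.png",cv2.resize(U,(720,200))); cv2.imwrite(f"pics/{sys.argv[1]}.png",I)
g=cv2.cvtColor(U,cv2.COLOR_BGR2GRAY).mean(0); bl=cv2.GaussianBlur(g[None],(41,1),10)[0]
d=g-bl; k=np.argsort(d)[:6]; print([(np.degrees(A[i]).round(1),d[i].round(0)) for i in k])
E
python3 idx.py i1; python3 st.py
```

```text
[(np.float64(-4.5), np.float64(-51.0)), (np.float64(-5.0), np.float64(-48.0)), (np.float64(-4.0), np.float64(-47.0)), (np.float64(-5.5), np.float64(-38.0)), (np.float64(-3.5), np.float64(-37.0)), (np.float64(-6.0), np.float64(-25.0))]
t 7.55 pos [ 0.5724 -0.0786  0.1721] yaw 49.17 F [-2.    0.34  1.53] T [-0.039  0.176  0.035] w 0.0537 j7 -0.733 -0.023
```

View pics/i1_u.png

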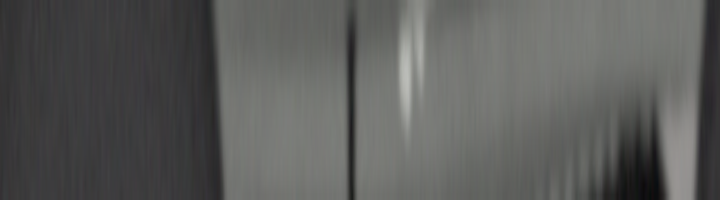

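View pics/i1.png

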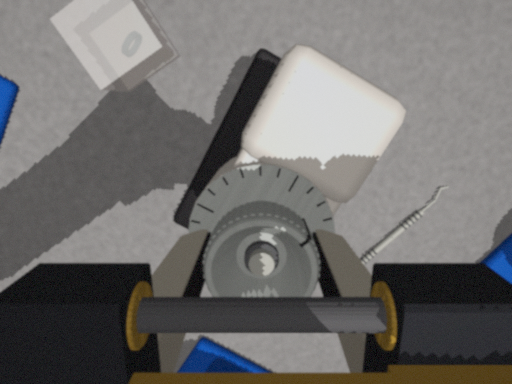

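The index line sits at -4.7°, so the ring has turned 33.5° against the hand's 34°: no slip and no touch. On to the third click plus 4°.

>>> {"op": "apply_moves", "data": {
  "moves": [
    [4.5, 0, 0, 0, 3],
    [4.5, 0, 0, 0, 6],
    [4.5, 0, 0, 0, 9],
    [4.5, 0, 0, 0, 11.5],
    [4.5, 0, 0, 0, 13.5],
    [4.5, 0, 0, 0, 15],
    [4.5, 0, 0, 0, 15],
    [4.5, 0, 0, 0, 15]
  ]
}}

```text
time: 8.35
tool_pos: [0.5724, -0.0786, 0.1722]
ee_rot: [0.956, 0.294, -0.001, -0.002]
force: [-2.7, 0.1, 2.9]
gripper_width: 0.0538
```

```bash
python3 st.py; python3 idx.py i2; python3 st.py
```

```text
t 8.35 pos [ 0.5724 -0.0786  0.1722] yaw 34.22 F [-2.73  0.13  2.87] T [-0.068  0.18   0.233] w 0.0538 j7 -0.948 -0.234
[(np.float64(-18.5), np.float64(-50.0)), (np.float64(-19.0), np.float64(-49.0)), (np.float64(-18.0), np.float64(-45.0)), (np.float64(-19.5), np.float64(-41.0)), (np.float64(-17.5), np.float64(-35.0)), (np.float64(-20.0), np.float64(-29.0))]
t 8.4 pos [ 0.5723 -0.0786  0.1721] yaw 34.21 F [-1.43 -0.31  2.38] T [-0.122  0.214  0.263] w 0.0534 j7 -0.949 -0.234
```

Touch: Tz has jumped to about 0.25 and joint 7 torque to -0.23, against 0.03–0.09 at the previous click. The zero click is therefore +45°. I'll go 1° further to put the reading clearly inside the sound band.

>>> {"op": "apply_moves", "data": {
  "moves": [
    [4.5, 0, 0, 0, 0.5],
    [4.5, 0, 0, 0, 1],
    [4.5, 0, 0, 0, 1],
    [4.5, 0, 0, 0, 1],
    [4.5, 0, 0, 0, 1],
    [4.5, 0, 0, 0, 1],
    [4.5, 0, 0, 0, 1],
    [4.5, 0, 0, 0, 1]
  ]
}}

```text
time: 9.2
tool_pos: [0.5724, -0.0787, 0.1722]
ee_rot: [0.958, 0.286, -0.001, -0.002]
force: [-1.9, -0.5, 1.6]
gripper_width: 0.0534
```

```bash
python3 st.py
```

```text
t 9.2 pos [ 0.5724 -0.0787  0.1722] yaw 33.21 F [-1.92 -0.48  1.6 ] T [-0.015  0.204  0.335] w 0.0534 j7 -0.963 -0.314
```

Felt torque is 0.335, rising 0.08–0.1 per degree as it should. Now I'll back off 65° (5° to the zero click plus 60°), to yaw 98.2.

>>> {"op": "apply_moves", "data": {
  "moves": [
    [4.5, 0, 0, 0, -3],
    [4.5, 0, 0, 0, -8],
    [4.5, 0, 0, 0, -13],
    [4.5, 0, 0, 0, -18],
    [4.5, 0, 0, 0, -23],
    [4.5, 0, 0, 0, -28],
    [4.5, 0, 0, 0, -33],
    [4.5, 0, 0, 0, -35]
  ]
}}

```text
time: 10.0
tool_pos: [0.5725, -0.0787, 0.1722]
ee_rot: [0.828, 0.561, -0.0, -0.002]
force: [-1.7, 0.6, 0.9]
gripper_width: 0.0537
```

```bash
python3 st.py
```

```text
t 10.0 pos [ 0.5725 -0.0787  0.1722] yaw 68.22 F [-1.66  0.64  0.87] T [-0.075  0.176 -0.117] w 0.0537 j7 -0.459 0.021
```

>>> {"op": "apply_moves", "data": {
  "moves": [
    [4.5, 0, 0, 0, -5],
    [4.5, 0, 0, 0, -10],
    [4.5, 0, 0, 0, -15],
    [4.5, 0, 0, 0, -20],
    [4.5, 0, 0, 0, -25],
    [4.5, 0, 0, 0, -28],
    [4.5, 0, 0, 0, -30],
    [4.5, 0, 0, 0, -30]
  ]
}}

```text
time: 10.8
tool_pos: [0.5725, -0.0787, 0.1722]
ee_rot: [0.655, 0.756, 0.001, -0.002]
force: [-0.5, 0.4, 2.1]
gripper_width: 0.0534
```

```bash
python3 st.py; python3 idx.py i3
```

```text
t 10.8 pos [ 0.5725 -0.0787  0.1722] yaw 98.16 F [-0.48  0.42  2.1 ] T [-0.045  0.156  0.03 ] w 0.0534 j7 -0.027 0.083
[(np.float64(43.0), np.float64(-81.0)), (np.float64(42.5), np.float64(-77.0)), (np.float64(43.5), np.float64(-73.0)), (np.float64(42.0), np.float64(-62.0)), (np.float64(44.0), np.float64(-57.0)), (np.float64(41.5), np.float64(-40.0))]
```

View pics/i3_u.png

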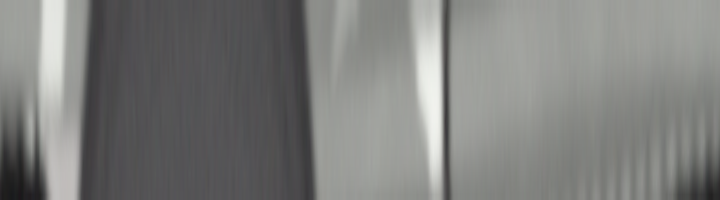

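The index reads 42.8° against 43.8° expected, within 1°, and torque is about 0. Releasing and lifting.

>>> {"op": "apply_moves", "data": {
  "moves": [
    [6, 0, 0, 0, 0],
    [8, 0, 0, 0, 0],
    [9.3, 0, 0, 0, 0],
    [9.3, 0, 0, 0, 0],
    [9.3, 0, 0, 0, 0],
    [9.3, 0, 0, -2, 0],
    [9.3, 0, 0, -4.5, 0],
    [9.3, 0, 0, -7, 0]
  ]
}}

```text
time: 11.65
tool_pos: [0.5725, -0.0789, 0.2427]
ee_rot: [0.655, 0.756, 0.0, -0.002]
force: [0.2, 0.2, 0.6]
gripper_width: 0.0931
```

>>> {"op": "apply_moves", "data": {
  "moves": [
    [9.3, 0, 0, -3, 0],
    [9.3, 0, 0, -6, 0],
    [9.3, 0, 0, -6, 0],
    [9.3, 0, 0, -6, 0],
    [9.3, 0, 0, -6, 0],
    [9.3, 0, 0, -6, 0],
    [9.3, 0, 0, -6, 0],
    [9.3, 0, 0, -6, 0]
  ]
}}

```text
time: 12.45
tool_pos: [0.5725, -0.0791, 0.3021]
ee_rot: [0.655, 0.756, 0.0, -0.003]
force: [0.2, 0.0, 0.3]
gripper_width: 0.0932
```

```bash
python3 st.py; python3 idx.py i4; python3 - <<'E'
from cell import bot
import cv2
a=bot.snapshot("top")[:,:,::-1]; b=cv2.imread("pics/top0.png")
c=[cv2.resize(i[130:230,200:340],(390,280)) for i in (b,a)]
cv2.imwrite("pics/cmp.png",cv2.hconcat(c))
E
```

```text
t 12.45 pos [ 0.5725 -0.0791  0.3021] yaw 98.15 F [0.23 0.04 0.3 ] T [-0.039 -0.096 -0.019] w 0.0932 j7 0.04 0.0
[(np.float64(43.5), np.float64(-38.0)), (np.float64(44.0), np.float64(-37.0)), (np.float64(43.0), np.float64(-35.0)), (np.float64(44.5), np.float64(-34.0)), (np.float64(42.5), np.float64(-30.0)), (np.float64(45.0), np.float64(-28.0))]
```

View pics/i4.png

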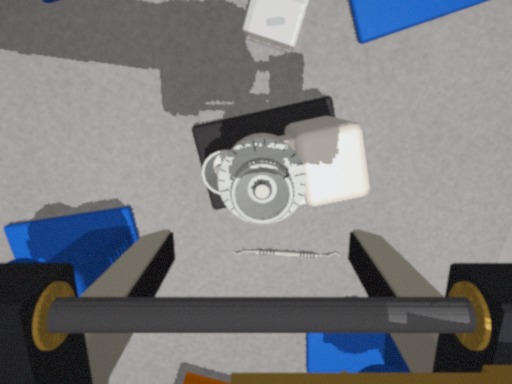

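View pics/cmp.png

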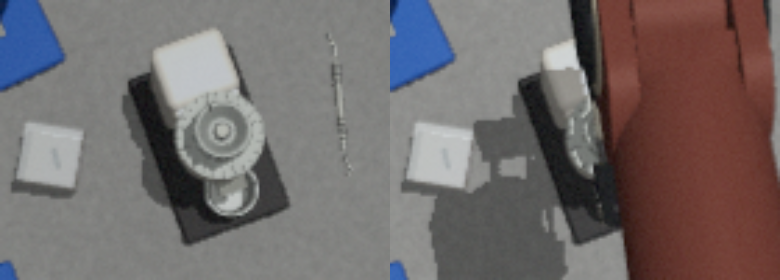

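View pics/i4_u.png

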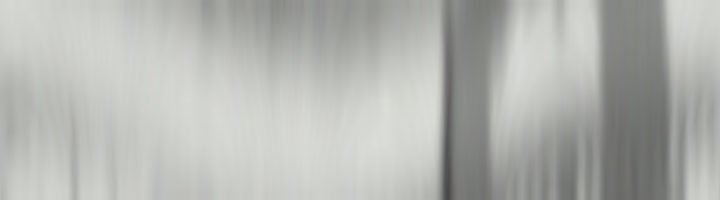

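```bash
python3 -c "
from cell import bot
print(bot.hand_in())"
```

```text
the job is handed in; nothing more can be done
None
```

I found the burr touch on the white mill, backed the ring off four clicks and let go. The job is handed in at about 12.5 s; the hand-in gave no verdict.

- **Touch:** I turned the ring clockwise and checked about 4° past each click from the second on. Past the second click I felt only the detent, 0.04–0.09 N m. At 4° past the third click it rose to about 0.25 N m, and to 0.335 N m one degree further. That is inside the 0.25–0.4 sound band, and it puts the zero click 45° clockwise of where the ring started.
- **Back-off:** I turned the ring back 65°, which is 5° to the zero click plus 60° for four clicks, then released and lifted clear. The index line read 28.8° at the start and about 43.7° after release. That is 15° counter-clockwise of the start, so 60° from the zero click, to within about 1° in the image. While I was turning it, the ring followed the hand to within about 1.5°.
- **Things on the counter:** The last wrist picture shows the cup, display cube and pick in their places, and the arm only ever touched the ring. I judged this by eye and did not measure their positions. In the last top view the arm hid the pick and nearly all of the cup; the cube there looks unmoved.
- **Disagreements:** The cameras differed by about 4 mm on the ring's centre, so I used a middle value; the grip closed there with little side force. The torque reading was noisy by about 0.03–0.06 N m. At 5° into the first click it read about zero, where I expected about 0.1.

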